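Seat the finned heat-sink sleeve on the sensor stand's spigot

TASK

Pick up the finned copper heat-sink sleeve, feel its bore onto the upright spigot of the sensor stand, and push it down, fins first, until it has driven the stiff black seal ring all the way home; then let go. Keep hold of it while it goes on, do not drop it, ram it or wedge it hard on the stand, and leave everything else on the shelf where it is.

Things in the scene. Friction and masses are not known exactly. Their poses are not given: they have to be found in the camera images.
- sleeve_mid (a point): Centre (half-way up, on the bore axis) of the loose copper heat-sink sleeve: an open tube 80 mm long, 40 mm outside diameter, bore about 32.6 mm, about 0.35 kg, standing upright on the shelf. Three round fins 56 mm in diameter sit round its lowest 24 mm; the 56 mm above them are plain and are where to grip. z axis up along the bore, fins at the -z end.
- stand: Sensor stand fixed to the shelf: square aluminium block 110 x 110 mm, 30 mm high, with two small adjuster screws in its sides. Origin at the centre of its underside, z up. On top, concentric with the block, lies a locked dark steel bush (disc 76 mm diameter, 6 mm thick) that carries the upright spigot.
- spigot_level (a point): Point on the stand's centre line at the height of the spigot's top, 104 mm above the shelf. The steel spigot, 30 mm in diameter with a 2 mm 45 degree chamfer at its top, is eccentric: its axis stands 6 mm from this centre line, in a horizontal direction that differs each time, does not follow the stand's yaw and is not given. Find it by touch or sight.
- seal_ring (a joint): The black seal ring round the spigot, concentric with it, 48 mm in diameter, 8 mm thick. Value in m: how far it has been pushed down, 0 to 0.012. Near 0 its top is 56 mm above the shelf; at 0.012 it is home and its top is 44 mm above the shelf. It slides stiffly (about 14 N, no spring, stays where left), so the sleeve's own weight does not move it.
- spacer_mid (a point): Centre of a loose plain copper spacer tube, 80 mm long, 40 mm outside diameter, bore 24 mm, no fins, upright. Not needed and does not fit; leave it alone.
- accelerometer: Matte black accelerometer cube, 50 mm, with a steel stud on top; origin at the centre of its underside. Bystander.
- puck: Orange silicone damper puck, 52 mm diameter, 20 mm high; origin at the centre of its underside. Bystander.
- pin: Steel alignment pin, 12 mm diameter, 62 mm high, upright on a 26 mm foot; origin at the centre of its underside. Bystander.
- level: Aluminium spirit level 110 x 26 x 22 mm, long along its x; origin at the centre of its underside. Bystander.
- driver: Screwdriver lying on the shelf along its x. Bystander.
Mind the look-alikes: they are no part of the job. Leave any blue or green look-alike of the part that bears sleeve_mid alone.

How it is judged:
By the outcome, as a careful person would: the job done as asked, in the order asked, and still so for the second after the job is handed in, with the robot touching nothing.
It also fails if it takes over 64 s, if anything falls off the work surface, if the arm or the gripper's body presses on something with over 40 N, if the wrist force passes 120 N, or if a joint passes its speed limit or range.

ROBOT

A 7-joint arm with a two-finger parallel gripper is mounted at the origin on the work surface. World frame = base frame: x ahead of the robot, y to its left, z up, the work surface at z = 0. Lengths are in m, angles in rad, forces in N, time in s.
With the tool pointing down it reaches from about 0.425 to 0.925 m from the base axis. Payload 6.8 kg.
Tool frame: the origin (TCP) lies at the very end of the fingers, on their centre line; the grasp point (between the pads) lies 19 mm behind it; z points along the fingers, y is the line along which they close (so a half turn about z gives the same grasp; the last joint's range is limited). The gripper opens to 85 mm and grips with 20 to 120 N. Pads are 22 mm wide; open, the fingers measure 114 mm over their backs; the gripper's body (76 mm by 85 mm) begins 54 mm behind the grasp point. The pads swing forward as they close: fully open they stand 13 mm farther back than shut.
Start: joints at [1.152, 0.477, 0.022, 1.555, -0.011, 1.109, -0.083], TCP at [0.206, -0.643, 0.231] pointing down, gripper open.
Joint ranges: [-2.96, 2.96], [-0.34, 2.1], [-1.41, 1.46], [0.24, 2.44], [-1.37, 4.51], [0.17, 1.92], [-2.96, 2.96]. Speed limits (rad/s): [2.39, 2.39, 3.14, 3.14, 3.14, 3.14, 3.14].

INTERFACE

Orientations are given as a unit quaternion [w, x, y, z].
In Python, from station import get_obs, read_camera, hand_in gives the robot as it stands.
- The arm moves only by the tool arm_command, never from a script. Its argument "commands" is one flat list of numbers, 7 for each row, row after row: the shift along the tool's x, y, z in m, then the turn, a rotation vector about the tool's x, y, z in degrees, then the opening, from 0 (shut) to 1 (fully open). In form: [tx, ty, tz, rx, ry, rz, fingers, tx, ty, tz, rx, ry, rz, fingers, ...]. A call has 1 to 8 rows; each row is the pose to reach, as a shift and turn from the pose commanded when the call began, along the tool's axes at that moment; what a row does not reach only later rows make up. A row lasts 1/10 s, in which the tool goes at most 50 mm and 8.59 degrees, less where a joint would pass 70% of its speed; a pose out of reach is approached as far as the arm can. A call with a gripper value outside its range is refused whole. The fingers move at their own pace and stop on an object; "force" is the grip in N (left out, the last holds). Time passes only in rows, so rows that repeat a pose let the fingers close. It gives the time, the measured TCP pose, the force, the opening and the grip force at its end, in the units of the state.
- get_obs(): the state, without advancing time (a new reading comes with each control period).
- read_camera(name): name is "side" or "top" or "wrist"; returns a dict with "img" (420x560x3 uint8, red, green, blue), "camera_matrix" (3x3 intrinsics, pixels), "k1" (the pictures are not rectified: a ray, as slopes to the right and down, at radius r is drawn at 1 + k1 r^2 times it, then the intrinsics apply), "pose" (4x4, takes a point from camera to world coordinates). Camera axes: x right, y down, z forward; pixel columns grow to the right and rows downward; lengths in m; the calibration is good to about 2 mm. A picture is of the moment at which its call begins. There is no depth.
- hand_in(): hands the job in; it is judged then, once.
The state is a dict: "t": time; "q": joint angles; "joint_vel": joint speeds; "joint_torque": joint torques, N m; "eef_pos": TCP position; "tool_rot": TCP orientation; "contact_force": force on the tool from outside, world axes, zero at the start; "torque": the same for the moment, N m; "gripper_width": opening from 0.0 (shut) to 1.0 (fully open); "grasp_force": force on a finger pad.
Only numpy, scipy, OpenCV 4.12 (cv2) and the standard library are available. Lean on these libraries where they do the work, as an engineer would, in place of code of your own. Each camera call takes 0.05 s, during which the arm holds its last target. There are 200 camera calls.

## Working session

There is one attempt and no reset: what is moved stays moved. The work goes in short steps, Python scripts to look and compute and a tool call to move; the robot and the scene stay as the last step left them, time stands still between calls to the robot, and variables do not carry over. Pictures are saved under pics/ and viewed, at most 10 in all, crops included, and the job is handed in when it is done.

Besides the shell and the picture viewer there is one more tool, called after ">>>" as a command line: name --argument value ..., lists and objects as JSON in quotes. arm_command: Moves the arm, as the interface text tells. Its arguments: {"type":"object","properties":{"commands":{"type":"array","items":{"type":"number"}},"force":{"type":"number"}},"required":["commands"]}

```bash
mkdir -p pics; ls; cat > h.py <<'E'
import numpy as np, cv2
from station import get_obs, read_camera, hand_in
def ray(c,u,v):
    K=c["camera_matrix"];k=c["k1"];d=np.array([(u-K[0][2])/K[0][0],(v-K[1][2])/K[1][1]]);s=d.copy()
    for _ in range(20): s=d/(1+k*(s@s))
    P=np.array(c["pose"]);return P[:3,3],P[:3,:3]@np.array([s[0],s[1],1])
def plane(c,u,v,z):
    o,d=ray(c,u,v);return o+d*(z-o[2])/d[2]
def proj(c,p):
    P=np.array(c["pose"]);q=P[:3,:3].T@(np.array(p)-P[:3,3]);s=q[:2]/q[2];s=s*(1+c["k1"]*(s@s))
    K=c["camera_matrix"];return np.array([K[0][0]*s[0]+K[0][2],K[1][1]*s[1]+K[1][2]])
def save(c,n): cv2.imwrite("pics/"+n,cv2.cvtColor(c["img"],cv2.COLOR_RGB2BGR))
E
python3 - <<'E'
from h import *
import pickle
D={n:read_camera(n) for n in("top","side")}
for n,c in D.items(): save(c,n+"0.png");print(n,np.round(c["pose"],3).tolist(),c["k1"],np.array(c["camera_matrix"])[[0,1],[0,1]])
pickle.dump(D,open("d0.pkl","wb"))
o=get_obs();print(o["t"],o["eef_pos"],o["tool_rot"],o["gripper_width"])
E
```

```text
pics
top [[0.027, -0.989, 0.146, 0.385], [-1.0, -0.026, 0.012, -0.094], [-0.008, -0.146, -0.989, 1.114], [0.0, 0.0, 0.0, 1.0]] -0.06441399118119158 [532.60873262 532.60873262]
side [[-0.711, -0.422, 0.562, -0.098], [-0.703, 0.407, -0.584, 0.56], [0.018, -0.81, -0.586, 0.748], [0.0, 0.0, 0.0, 1.0]] -0.0786428091318701 [529.26628425 529.26628425]
0.1 [ 0.20625739 -0.64217926  0.23042642] [-7.91936916e-04  9.87948145e-01  1.54783091e-01 -1.72041988e-04] 1.0028842663483488
```

View pics/top0.png

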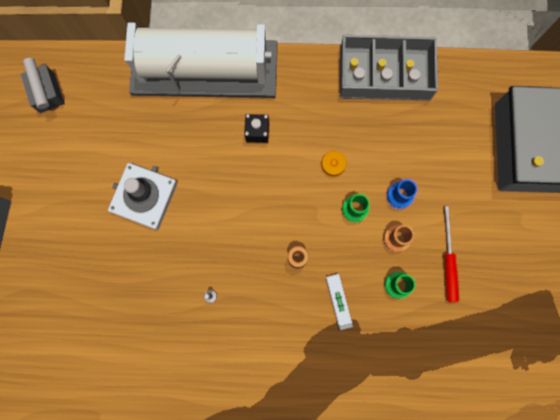

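View pics/side0.png

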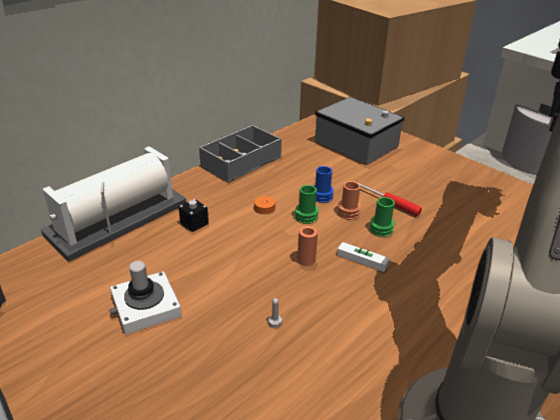

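The top view shows five candidates: a copper finned tube (399,237), a copper plain tube (298,257), green finned tubes at (356,207) and (400,285), and a blue finned tube (403,193). The copper finned one at (399,237), or (349,200) in the side view, fits the description. The stand is at top (142,195) and side (145,298). I'll confirm the sleeve in a crop and measure it.

```bash
python3 - <<'E'
from h import *
import pickle
D=pickle.load(open("d0.pkl","rb"))
t,s=D["top"],D["side"]
a=cv2.resize(t["img"][180:310,320:470],None,fx=2.6,fy=3,interpolation=cv2.INTER_CUBIC)
a=cv2.resize(t["img"][180:310,330:460],(390,390),interpolation=cv2.INTER_CUBIC)
b=cv2.resize(s["img"][150:280,285:415],(390,390),interpolation=cv2.INTER_CUBIC)
cv2.imwrite("pics/crop1.png",np.hstack([a,b])[:,:,::-1])
a=cv2.resize(t["img"][150:240,95:195],(500,450),interpolation=cv2.INTER_CUBIC)
b=cv2.resize(s["img"][250:340,95:155],(300,450),interpolation=cv2.INTER_CUBIC)
cv2.imwrite("pics/crop2.png",np.hstack([a,b])[:,:,::-1])
for n,c,z in(("t",t,(399,237)),("s",s,(349,200))):
    hsv=cv2.cvtColor(c["img"],cv2.COLOR_RGB2HSV)
    print(n,[hsv[z[1]+dy,z[0]+dx].tolist() for dx,dy in((0,0),(8,0),(-8,4),(30,15))])
E
```

```text
t [[15, 180, 88], [10, 174, 72], [11, 182, 94], [16, 180, 176]]
s [[9, 151, 108], [9, 147, 116], [9, 155, 127], [65, 148, 62]]
```

View pics/crop1.png

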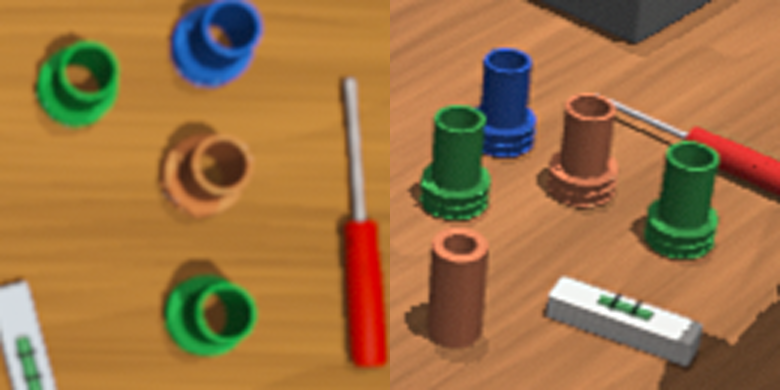

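View pics/crop2.png

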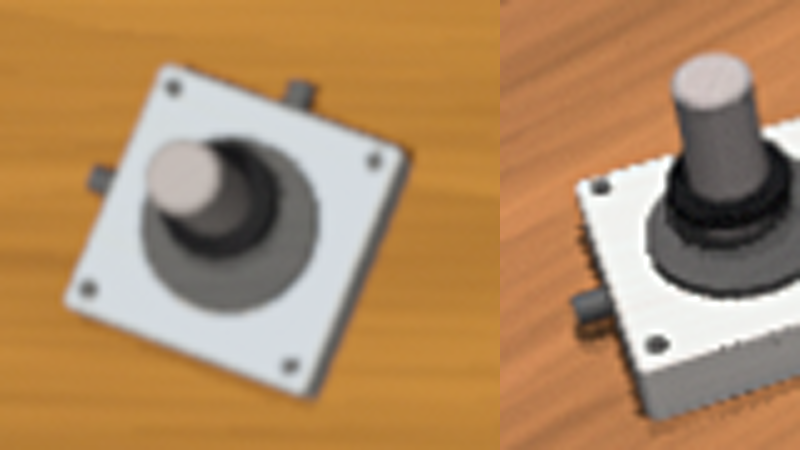

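The crop confirms it. The copper finned tube has its rim centre at top (403.7,235) and side (351.7,185.7), and the only other copper tube has no fins. The spigot's light top disc is at top (131.6,185.4) and side (137.2,266.2).

```bash
python3 - <<'E'
from h import *
import pickle
D=pickle.load(open("d0.pkl","rb"))
t,s=D["top"],D["side"]
def both(n,a,b,z): print(n,plane(t,*a,z).round(4),plane(s,*b,z).round(4))
both("sleeve",(403.4,234.7),(351.4,185.4),.08)
# spigot light top blob
for c,r,n in((t,(120,170,145,200),"t"),(s,(125,255,150,278),"s")):
    im=c["img"][r[1]:r[3],r[0]:r[2]].astype(int);hsv=cv2.cvtColor(c["img"],cv2.COLOR_RGB2HSV)[r[1]:r[3],r[0]:r[2]]
    m=((hsv[...,2]>130)&(hsv[...,1]<60)&(im[...,0]>im[...,2]+4)).astype(np.uint8)
    k,l,st,ce=cv2.connectedComponentsWithStats(m);i=1+np.argmax(st[1:,4]);uv=ce[i]+r[:2]
    print(n,st[i],uv,plane(c,*uv,.104).round(4))
for nm,uv in(("green1",(89.5/3+330,68/3+180)),("green2",(225/3+330,312/3+180)),("blue",(231/3+330,28/3+180))): print(nm,plane(t,*uv,.08).round(3))
print("sp",plane(t,298,257,.08).round(3))
o=get_obs();print(o["eef_pos"])
from scipy.spatial.transform import Rotation as R
q=o["tool_rot"];print(R.from_quat([*q[1:],q[0]]).as_matrix().round(3))
w=read_camera("wrist");print(np.round(w["pose"],3).tolist(),np.array(w["camera_matrix"])[0]);save(w,"w0.png")
E
```

```text
sleeve [ 0.5129 -0.3198  0.08  ] [ 0.5094 -0.3195  0.08  ]
t [  4   8  15  15 169] [131.20710059 185.12426036] [0.5935 0.214  0.104 ]
s [  4   6  16  11 135] [136.75555556 265.91111111] [0.5899 0.2152 0.104 ]
green1 [ 0.574 -0.234  0.08 ]
green2 [ 0.417 -0.322  0.08 ]
blue [ 0.604 -0.328  0.08 ]
sp [ 0.464 -0.115  0.08 ]
[ 0.20625739 -0.64217926  0.23042642]
[[ 0.952  0.306 -0.001]
 [ 0.306 -0.952  0.002]
 [-0.    -0.002 -1.   ]]
[[0.305, -0.913, -0.271, 0.275], [-0.952, -0.293, -0.084, -0.62], [-0.002, 0.283, -0.959, 0.373], [0.0, 0.0, 0.0, 1.0]] [332.57178266   0.         275.96711817]
```

>>> arm_command --commands '[0.389, -0.213, 0.03, 0, 0, 0, 1, 0.389, -0.213, 0.03, 0, 0, 0, 1, 0.389, -0.213, 0.03, 0, 0, 0, 1, 0.389, -0.213, 0.03, 0, 0, 0, 1, 0.389, -0.213, 0.03, 0, 0, 0, 1, 0.389, -0.213, 0.03, 0, 0, 0, 1, 0.389, -0.213, 0.03, 0, 0, 0, 1, 0.389, -0.213, 0.03, 0, 0, 0, 1]'

```text
t: 0.95
eef_pos: [0.482, -0.3515, 0.2041]
tool_rot: [-0.0, 0.988, 0.155, -0.0]
contact_force: [0.1, -0.8, 0.2]
gripper_width: 1.0
grasp_force: 0.0
```

>>> arm_command --commands '[0, 0, 0, 0, 0, 0, 1]'

```text
t: 1.05
eef_pos: [0.4871, -0.3448, 0.2038]
tool_rot: [-0.002, 0.987, 0.161, 0.002]
contact_force: [0.3, 0.6, 0.0]
gripper_width: 1.002
grasp_force: 0.0
```

>>> arm_command --commands '[0.03, -0.016, 0.0, 0, 0, 0, 1, 0.03, -0.016, 0.0, 0, 0, 0, 1, 0.03, -0.016, 0.0, 0, 0, 0, 1]'

```text
t: 1.35
eef_pos: [0.505, -0.3281, 0.2041]
tool_rot: [-0.0, 0.988, 0.156, -0.0]
contact_force: [-0.3, -0.1, -0.5]
gripper_width: 1.0
grasp_force: 0.0
```

```bash
cat > w.py <<'E'
from h import *
from scipy.spatial.transform import Rotation as R
import sys
o=get_obs();q=o["tool_rot"];M=R.from_quat([*q[1:],q[0]]).as_matrix()
print(o["t"],o["eef_pos"].round(4));print(M.round(4))
w=read_camera("wrist");save(w,sys.argv[1]);import pickle;pickle.dump(w,open("w.pkl","wb"))
E
python3 w.py w1.png; python3 - <<'E'
from h import *
import pickle
w=pickle.load(open("w.pkl","rb"))
print(proj(w,(.511,-.32,.08)),proj(w,(.511,-.32,.0)))
E
```

```text
1.35 [ 0.505  -0.3281  0.2041]
[[ 9.515e-01  3.078e-01 -4.000e-04]
 [ 3.078e-01 -9.515e-01  4.000e-04]
 [-2.000e-04 -5.000e-04 -1.000e+00]]
[269.5276811 192.6743477] [271.03771088 174.93488956]
```

View pics/w1.png

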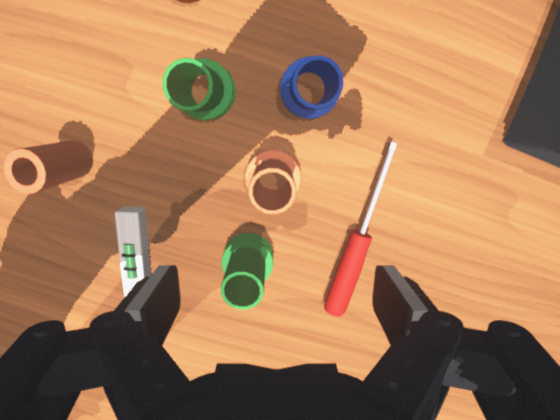

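The wrist view shows the copper sleeve's rim centred near (273,190), with the green and blue tubes clear of the finger line.

```bash
python3 - <<'E'
from h import *
import pickle
w=pickle.load(open("w.pkl","rb"))
print(plane(w,273,190,.08).round(4))
o=get_obs();print(o["t"],o["eef_pos"].round(4))
c=plane(w,273,190,.08)[:2];d=c-o["eef_pos"][:2]
print(d, .9515*d[0]+.3078*d[1], .3078*d[0]-.9515*d[1])
E
```

```text
[ 0.514 -0.322  0.08 ]
1.4 [ 0.5042 -0.3291  0.2041]
[0.00979216 0.00709336] 0.011500577798454337 -0.003735306673350227
```

>>> arm_command --commands '[0.011, -0.004, 0.0, 0, 0, 0, 1, 0.011, -0.004, 0.04, 0, 0, 0, 1, 0.011, -0.004, 0.08, 0, 0, 0, 1, 0.011, -0.004, 0.11, 0, 0, 0, 1, 0.011, -0.004, 0.135, 0, 0, 0, 1, 0.011, -0.004, 0.155, 0, 0, 0, 1, 0.011, -0.004, 0.166, 0, 0, 0, 1, 0.011, -0.004, 0.166, 0, 0, 0, 1]'

```text
t: 2.2
eef_pos: [0.5131, -0.3213, 0.0369]
tool_rot: [-0.001, 0.988, 0.154, -0.001]
contact_force: [0.2, 0.5, 0.6]
gripper_width: 1.001
grasp_force: 0.0
```

```bash
python3 w.py w2.png
```

```text
2.2 [ 0.5131 -0.3213  0.0369]
[[ 0.9523  0.3053 -0.0024]
 [ 0.3053 -0.9523  0.0013]
 [-0.0019 -0.0019 -1.    ]]
```

View pics/w2.png

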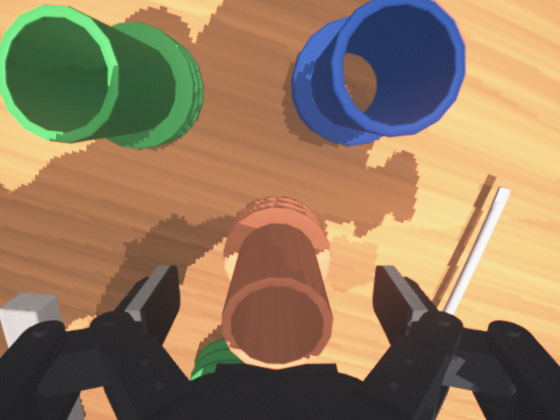

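The sleeve sits midway between the fingers, with its rim centred near (277,320). Closing now.

>>> arm_command --commands '[0, 0, 0, 0, 0, 0, 0.45, 0, 0, 0, 0, 0, 0, 0.4, 0, 0, 0, 0, 0, 0, 0.3, 0, 0, 0, 0, 0, 0, 0.3, 0, 0, 0, 0, 0, 0, 0.3, 0, 0, 0, 0, 0, 0, 0.3]' --force 70

```text
t: 2.85
eef_pos: [0.5146, -0.3218, 0.0395]
tool_rot: [0.0, 0.988, 0.155, 0.001]
contact_force: [-1.9, 0.6, 5.7]
gripper_width: 0.45
grasp_force: 69.6
```

>>> arm_command --commands '[0, 0, 0, 0, 0, 0, 0.3, 0, 0, 0, 0, 0, 0, 0.3]'

```text
t: 3.05
eef_pos: [0.5146, -0.3218, 0.0394]
tool_rot: [0.0, 0.988, 0.155, 0.001]
contact_force: [-2.0, 0.2, 5.3]
gripper_width: 0.448
grasp_force: 69.6
```

```bash
python3 - <<'E'
from h import *
w=read_camera("wrist");o=get_obs();print(o["grasp_force"],o["gripper_width"],o["eef_pos"])
h=cv2.cvtColor(w["img"],cv2.COLOR_RGB2HSV)
print(plane(w,277,320,.08))
save(w,"w3.png")
# copper rim rows
m=((h[...,0]<14)&(h[...,1]>90)).astype(np.uint8)
for v in(260,290,310,320,330,340,350):
    x=np.where(m[v,200:370])[0]; print(v,(x.min()+200,x.max()+200) if len(x) else None)
E
```

```text
69.64750830084085 0.44787886938730564 [ 0.51456619 -0.32182462  0.03944578]
[ 0.51550214 -0.32147884  0.08      ]
260 (np.int64(200), np.int64(336))
290 (np.int64(228), np.int64(362))
310 (np.int64(223), np.int64(329))
320 (np.int64(222), np.int64(330))
330 (np.int64(222), np.int64(329))
340 (np.int64(228), np.int64(327))
350 (np.int64(233), np.int64(332))
```

>>> arm_command --commands '[0, 0, -0.01, 0, 0, 0, 0.3, 0, 0, -0.04, 0, 0, 0, 0.3, 0, 0, -0.08, 0, 0, 0, 0.3, 0, 0, -0.12, 0, 0, 0, 0.3, 0.0, 0.0, -0.16, 0, 0, 0, 0.3, 0.01, -0.03, -0.16, 0, 0, 0, 0.3, 0.02, -0.065, -0.16, 0, 0, 0, 0.3, 0.03, -0.1, -0.16, 0, 0, 0, 0.3]'

```text
t: 3.9
eef_pos: [0.5113, -0.2161, 0.1988]
tool_rot: [0.0, 0.988, 0.154, -0.0]
contact_force: [0.6, 0.7, -4.1]
gripper_width: 0.449
grasp_force: 71.2
```

>>> arm_command --commands '[0.012, -0.04, 0, 0, 0, 0, 0.3, 0.024, -0.08, 0, 0, 0, 0, 0.3, 0.036, -0.12, 0, 0, 0, 0, 0.3, 0.048, -0.16, 0, 0, 0, 0, 0.3, 0.06, -0.2, 0, 0, 0, 0, 0.3, 0.073, -0.24, 0, 0, 0, 0, 0.3, 0.086, -0.28, 0, 0, 0, 0, 0.3, 0.098, -0.32, 0, 0, 0, 0, 0.3]'

```text
t: 4.7
eef_pos: [0.5067, 0.1188, 0.1985]
tool_rot: [0.0, 0.988, 0.155, -0.0]
contact_force: [1.7, 0.1, -3.8]
gripper_width: 0.447
grasp_force: 71.2
```

>>> arm_command --commands '[0.009, -0.03, 0, 0, 0, 0, 0.3, 0.016, -0.052, 0, 0, 0, 0, 0.3, 0.02, -0.065, 0, 0, 0, 0, 0.3, 0.02, -0.065, 0, 0, 0, 0, 0.3, 0.02, -0.065, 0, 0, 0, 0, 0.3]'

```text
t: 5.2
eef_pos: [0.5066, 0.1839, 0.1981]
tool_rot: [0.001, 0.988, 0.154, -0.0]
contact_force: [-0.1, -0.1, -3.5]
gripper_width: 0.449
grasp_force: 71.1
```

```bash
python3 w.py w4.png; python3 -c "
from h import *
o=get_obs();print(o['q'].round(2),o['contact_force'],o['grasp_force'])
import pickle;w=pickle.load(open('w.pkl','rb'));print(proj(w,(.595,.214,.104)))"
```

```text
5.2 [0.5066 0.1839 0.1981]
[[ 9.524e-01  3.049e-01 -5.000e-04]
 [ 3.049e-01 -9.524e-01 -1.300e-03]
 [-9.000e-04  1.100e-03 -1.000e+00]]
[-0.17  0.32 -0.36  1.9   0.14  0.95 -1.85] [ 0.42629051 -0.45851244 -4.21576663] 71.12314995378256
[273.87606604  79.69641181]
```

View pics/w4.png

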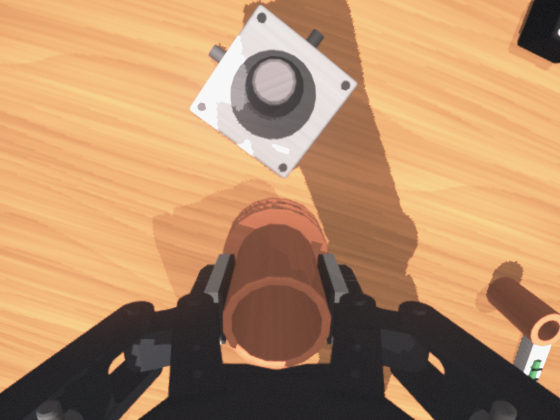

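The spigot top is at about (274,81) and the sleeve rim at about (276,320), held upright. Now I'll compute the offset between them.

```bash
python3 - <<'E'
from h import *
import pickle
w=pickle.load(open("w.pkl","rb"));im=w["img"]
h=cv2.cvtColor(im,cv2.COLOR_RGB2HSV)[50:115,240:310]
g=cv2.cvtColor(im,cv2.COLOR_RGB2GRAY)[50:115,240:310]
print(g[31,::2].tolist());print(g[::2,34].tolist())
m=(g>105).astype(np.uint8)
m=cv2.morphologyEx(m,cv2.MORPH_OPEN,np.ones((3,3),np.uint8))
k,l,st,ce=cv2.connectedComponentsWithStats(m)
i=l[31,34];uv=ce[i]+(240,50);print(st[i],uv)
s=plane(w,*uv,.104);r=plane(w,276,320,.2387);e=np.array([.5066,.1839])
X=np.array([.9524,.3049]);Y=np.array([.3049,-.9524])
print(s,r);d=s[:2]-e;print("from tcp",d@X,d@Y);d=r[:2]-e;print("rim from tcp",d@X,d@Y)
E
```

```text
[170, 170, 168, 97, 78, 80, 121, 156, 193, 192, 190, 190, 191, 193, 195, 196, 195, 195, 194, 193, 193, 188, 187, 188, 188, 194, 191, 154, 93, 66, 65, 66, 101, 101, 101]
[131, 102, 104, 73, 79, 153, 193, 194, 192, 193, 193, 194, 193, 192, 193, 195, 193, 190, 186, 195, 193, 192, 188, 190, 191, 177, 135, 108, 67, 63, 65, 72, 72]
[  12    9   44   46 1574] [273.69123253  81.14930114]
[0.59407164 0.21383539 0.104     ] [0.50749018 0.18462156 0.2387    ]
from tcp 0.09243529117348792 -0.0018403576013654597
rim from tcp 0.0010678087272926978 -0.00041579765620118007
```

>>> arm_command --commands '[0.03, -0.0005, 0, 0, 0, 0, 0.3, 0.06, -0.001, 0, 0, 0, 0, 0.3, 0.0914, -0.0015, 0, 0, 0, 0, 0.3, 0.0914, -0.0015, 0, 0, 0, 0, 0.3, 0.0914, -0.0015, 0.025, 0, 0, 0, 0.3, 0.0914, -0.0015, 0.04, 0, 0, 0, 0.3, 0.0914, -0.0015, 0.048, 0, 0, 0, 0.3, 0.0914, -0.0015, 0.048, 0, 0, 0, 0.3]'

```text
t: 6.05
eef_pos: [0.5921, 0.2136, 0.1488]
tool_rot: [0.001, 0.988, 0.154, -0.002]
contact_force: [0.3, -0.2, -3.2]
gripper_width: 0.45
grasp_force: 71.1
```

>>> arm_command --commands '[0, 0, 0.002, 0, 0, 0, 0.3, 0, 0, 0.004, 0, 0, 0, 0.3, 0, 0, 0.006, 0, 0, 0, 0.3, 0, 0, 0.007, 0, 0, 0, 0.3, 0, 0, 0.008, 0, 0, 0, 0.3, 0, 0, 0.008, 0, 0, 0, 0.3]'

```text
t: 6.65
eef_pos: [0.5934, 0.2148, 0.1424]
tool_rot: [0.0, 0.988, 0.155, 0.0]
contact_force: [1.0, -0.6, -3.2]
gripper_width: 0.449
grasp_force: 71.2
```

```bash
cat > s.py <<'E'
from h import *
o=get_obs();print(o["t"],o["eef_pos"].round(4),o["contact_force"].round(1),o["torque"].round(2),o["grasp_force"].round(1))
X=np.array([.9524,.3049]);Y=np.array([.3049,-.9524]);f=o["contact_force"][:2];d=o["eef_pos"][:2]-[.5936,.2126];print("F tool xy",f@X,f@Y)
E
python3 s.py
```

```text
Traceback (most recent call last):
  File "s.py", line 2, in <module>
    o=get_obs();print(o["t"],o["eef_pos"].round(4),o["contact_force"].round(1),o["torque"].round(2),o["grasp_force"].round(1))
                                                                                                    ^^^^^^^^^^^^^^^^^^^^^^
AttributeError: 'float' object has no attribute 'round'
```

>>> arm_command --commands '[0, 0, 0.001, 0, 0, 0, 0.3, 0, 0, 0.002, 0, 0, 0, 0.3, 0, 0, 0.003, 0, 0, 0, 0.3, 0, 0, 0.003, 0, 0, 0, 0.3]'

```text
t: 7.05
eef_pos: [0.594, 0.2144, 0.1394]
tool_rot: [0.0, 0.988, 0.155, 0.001]
contact_force: [2.8, -1.0, -3.3]
gripper_width: 0.45
grasp_force: 71.3
```

>>> arm_command --commands '[0, 0, 0.001, 0, 0, 0, 0.3, 0, 0, 0.002, 0, 0, 0, 0.3, 0, 0, 0.003, 0, 0, 0, 0.3, 0, 0, 0.003, 0, 0, 0, 0.3]'

```text
t: 7.45
eef_pos: [0.5939, 0.2145, 0.1364]
tool_rot: [0.0, 0.988, 0.155, 0.001]
contact_force: [4.4, -3.0, -1.7]
gripper_width: 0.447
grasp_force: 71.4
```

```bash
sed -i 's/o\["grasp_force"\].round(1)/o["grasp_force"]/' s.py
python3 s.py
```

```text
7.45 [0.5939 0.2145 0.1364] [ 4.4 -3.  -1.7] [-0.56 -1.3  -0.03] 71.3537596911192
F tool xy 3.2829104408229273 4.233053823829459
```

Bore is on; a slight side force asks for a small shift. Easing that way while descending.

>>> arm_command --commands '[0.0006, 0.0008, 0, 0, 0, 0, 0.3, 0.0006, 0.0008, 0.001, 0, 0, 0, 0.3, 0.0006, 0.0008, 0.002, 0, 0, 0, 0.3, 0.0006, 0.0008, 0.003, 0, 0, 0, 0.3, 0.0006, 0.0008, 0.003, 0, 0, 0, 0.3]'

```text
t: 7.95
eef_pos: [0.594, 0.2143, 0.1331]
tool_rot: [-0.0, 0.988, 0.155, 0.0]
contact_force: [3.6, -0.8, -3.8]
gripper_width: 0.45
grasp_force: 71.4
```

```bash
python3 s.py
```

```text
7.95 [0.594  0.2143 0.1331] [ 3.6 -0.8 -3.8] [-0.24 -1.05 -0.04] 71.36593747884035
F tool xy 3.222545679871862 1.8465881791606662
```

>>> arm_command --commands '[0.001, 0.0005, 0.001, 0, 0, 0, 0.3, 0.001, 0.0005, 0.003, 0, 0, 0, 0.3, 0.001, 0.0005, 0.005, 0, 0, 0, 0.3, 0.001, 0.0005, 0.007, 0, 0, 0, 0.3, 0.001, 0.0005, 0.009, 0, 0, 0, 0.3, 0.001, 0.0005, 0.01, 0, 0, 0, 0.3, 0.001, 0.0005, 0.01, 0, 0, 0, 0.3]'

```text
t: 8.65
eef_pos: [0.5945, 0.2141, 0.1228]
tool_rot: [0.0, 0.988, 0.155, -0.001]
contact_force: [-0.7, -0.5, -3.8]
gripper_width: 0.45
grasp_force: 71.2
```

```bash
python3 s.py
```

```text
8.65 [0.5945 0.2141 0.1228] [-0.7 -0.5 -3.8] [ 0.02 -0.03  0.01] 71.19784902781248
F tool xy -0.8510714749987227 0.2219785766671612
```

Free of side force. Descending to just short of the ring (TCP about 0.097).

>>> arm_command --commands '[0, 0, 0.004, 0, 0, 0, 0.3, 0, 0, 0.008, 0, 0, 0, 0.3, 0, 0, 0.012, 0, 0, 0, 0.3, 0, 0, 0.016, 0, 0, 0, 0.3, 0, 0, 0.02, 0, 0, 0, 0.3, 0, 0, 0.023, 0, 0, 0, 0.3, 0, 0, 0.025, 0, 0, 0, 0.3, 0, 0, 0.025, 0, 0, 0, 0.3]'

```text
t: 9.45
eef_pos: [0.595, 0.214, 0.0979]
tool_rot: [0.0, 0.988, 0.155, -0.0]
contact_force: [0.9, 1.2, -3.2]
gripper_width: 0.45
grasp_force: 71.2
```

>>> arm_command --commands '[0, 0, 0.001, 0, 0, 0, 0.3, 0, 0, 0.002, 0, 0, 0, 0.3, 0, 0, 0.003, 0, 0, 0, 0.3, 0, 0, 0.004, 0, 0, 0, 0.3, 0, 0, 0.005, 0, 0, 0, 0.3, 0, 0, 0.006, 0, 0, 0, 0.3, 0, 0, 0.006, 0, 0, 0, 0.3]'

```text
t: 10.15
eef_pos: [0.5954, 0.2142, 0.0939]
tool_rot: [0.0, 0.988, 0.155, 0.0]
contact_force: [-3.8, -1.6, 7.2]
gripper_width: 0.45
grasp_force: 72.2
```

```bash
python3 s.py
```

```text
10.15 [0.5954 0.2142 0.0939] [-3.8 -1.6  7.2] [-0.56  0.87 -0.05] 72.22458746284246
F tool xy -4.12154660810907 0.32988804823668966
```

>>> arm_command --commands '[-0.0007, 0, 0.001, 0, 0, 0, 0.3, -0.0007, 0, 0.002, 0, 0, 0, 0.3, -0.0007, 0, 0.003, 0, 0, 0, 0.3, -0.0007, 0, 0.004, 0, 0, 0, 0.3, -0.0007, 0, 0.005, 0, 0, 0, 0.3, -0.0007, 0, 0.006, 0, 0, 0, 0.3, -0.0007, 0, 0.006, 0, 0, 0, 0.3]'

```text
t: 10.85
eef_pos: [0.5953, 0.2142, 0.0883]
tool_rot: [-0.0, 0.988, 0.155, 0.001]
contact_force: [-2.5, -0.7, 8.3]
gripper_width: 0.448
grasp_force: 72.3
```

```bash
python3 s.py
```

```text
10.85 [0.5953 0.2142 0.0883] [-2.5 -0.7  8.3] [-0.53  0.67  0.01] 72.28416077792645
F tool xy -2.5759699072650486 -0.04840669521059076
```

>>> arm_command --commands '[-0.0005, 0, 0.001, 0, 0, 0, 0.3, -0.0005, 0, 0.002, 0, 0, 0, 0.3, -0.0005, 0, 0.003, 0, 0, 0, 0.3, -0.0005, 0, 0.004, 0, 0, 0, 0.3, -0.0005, 0, 0.005, 0, 0, 0, 0.3, -0.0005, 0, 0.005, 0, 0, 0, 0.3]'

```text
t: 11.45
eef_pos: [0.5953, 0.2142, 0.0834]
tool_rot: [-0.0, 0.988, 0.155, 0.002]
contact_force: [-1.5, -1.2, 8.5]
gripper_width: 0.446
grasp_force: 72.3
```

>>> arm_command --commands '[0, 0, 0.001, 0, 0, 0, 0.3, 0, 0, 0.002, 0, 0, 0, 0.3, 0, 0, 0.002, 0, 0, 0, 0.3]'

```text
t: 11.75
eef_pos: [0.5955, 0.2143, 0.0832]
tool_rot: [0.0, 0.988, 0.155, 0.002]
contact_force: [-5.3, -3.4, 21.0]
gripper_width: 0.449
grasp_force: 73.6
```

```bash
python3 s.py
```

```text
11.75 [0.5955 0.2143 0.0832] [-5.3 -3.4 21. ] [-1.06  1.56 -0.03] 73.62433567643166
F tool xy -6.125356778358023 1.6600169830750653
```

Hard stop at TCP z 0.083, the expected home height. One more small press, then unload and release.

>>> arm_command --commands '[0, 0, 0.001, 0, 0, 0, 0.3, 0, 0, 0.001, 0, 0, 0, 0.3]'

```text
t: 11.95
eef_pos: [0.5957, 0.2143, 0.0831]
tool_rot: [0.0, 0.988, 0.155, 0.002]
contact_force: [-7.6, -3.6, 27.7]
gripper_width: 0.451
grasp_force: 74.2
```

>>> arm_command --commands '[-0.0005, 0, -0.002, 0, 0, 0, 0.3, -0.0005, 0, -0.003, 0, 0, 0, 0.3, -0.0005, 0, -0.003, 0, 0, 0, 0.6, -0.0005, 0, -0.003, 0, 0, 0, 0.8, -0.0005, 0, -0.003, 0, 0, 0, 1, -0.0005, 0, -0.003, 0, 0, 0, 1, -0.0005, 0, -0.003, 0, 0, 0, 1, -0.0005, 0, -0.003, 0, 0, 0, 1]'

```text
t: 12.75
eef_pos: [0.5934, 0.2136, 0.0811]
tool_rot: [0.0, 0.988, 0.155, -0.0]
contact_force: [-0.2, 0.2, 0.5]
gripper_width: 1.0
grasp_force: 0.0
```

```bash
python3 s.py
```

```text
12.75 [0.5934 0.2136 0.0811] [-0.2  0.2  0.5] [ 0.    0.03 -0.01] 0.0
F tool xy -0.18280359774069121 -0.21697054956024656
```

Released. Retreat straight up, then back, and check.

>>> arm_command --commands '[0, 0, -0.01, 0, 0, 0, 1, 0, 0, -0.03, 0, 0, 0, 1, 0, 0, -0.06, 0, 0, 0, 1, 0, 0, -0.1, 0, 0, 0, 1, 0, 0, -0.13, 0, 0, 0, 1, -0.04, 0, -0.13, 0, 0, 0, 1, -0.08, 0, -0.13, 0, 0, 0, 1, -0.09, 0, -0.13, 0, 0, 0, 1]'

```text
t: 13.55
eef_pos: [0.5044, 0.1849, 0.212]
tool_rot: [0.001, 0.988, 0.155, -0.001]
contact_force: [1.2, 0.4, 1.0]
gripper_width: 0.999
grasp_force: 0.0
```

```bash
python3 s.py; python3 - <<'E'
from h import *
t=read_camera("top");s=read_camera("side");w=read_camera("wrist")
a=cv2.resize(s["img"][220:345,85:205],(384,400),interpolation=cv2.INTER_CUBIC)
b=cv2.resize(w["img"],(400,300));b=np.vstack([b,np.zeros((100,400,3),np.uint8)])
cv2.imwrite("pics/fin.png",np.hstack([a,b])[:,:,::-1])
E
```

```text
13.55 [0.5044 0.1849 0.212 ] [1.2 0.4 1. ] [-0.    0.04 -0.  ] 0.0
F tool xy 1.2729467009605595 -0.05766513575059457
```

View pics/fin.png

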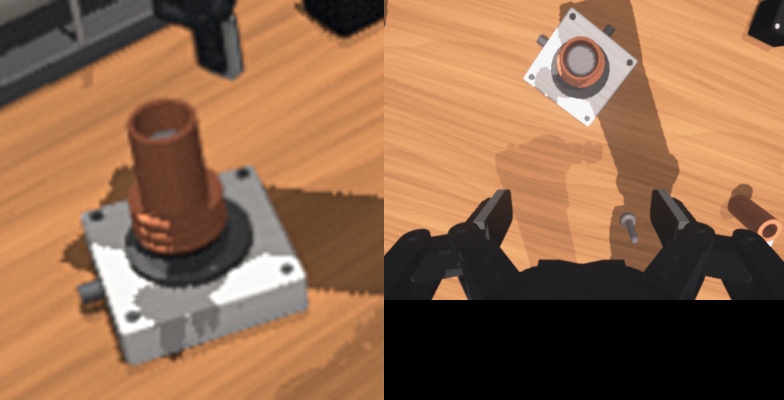

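The sleeve stands upright on the spigot, fins down with the ring pressed home, at about (165,170) in the side crop. The bystanders are untouched and the gripper is clear, so I'm handing in.

```bash
python3 -c "
from station import hand_in
print(hand_in())"
```

```text
the job is handed in; nothing more can be done
None
```

The copper sleeve is on the spigot, fins down, and has driven the seal ring to its stop at the expected home height; it was released and the job handed in at about 14 s, with no verdict returned.

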